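Key the pigment mill's lid and press it down to run

TASK

Run the pigment mill: with a fingertip, push the grip bar on its lid round until the orange lug lines up with the slot between the orange marks in the mill's collar, then press the lid fully home and keep it held down. Do not pinch the lid, lift it out or force it, and leave the paint jars, the brush and the awl where they are. Finish while still holding the lid pressed down.

Things in the scene. Friction and masses are not known exactly. Their poses are not given: they have to be found in the camera images.
- mill: Push-to-run pigment mill, fixed to the table: dark grey housing 117 mm across, white collar on top (bore 104 mm, outside 120 mm, top at z = 132 mm). Origin: centre of its underside, z up, +x towards the black switch pillar (34 mm wide, reaching 76 mm from the axis, top z = 132 mm) with the key slot.
- mill_slot (a point): Middle of the key slot's mouth, 64 mm from the mill's axis along its +x, z = 132 mm. The slot is a radial gap 20 mm wide through collar and pillar, open upwards and outwards, floor at z = 122 mm, an orange mark on either side.
- lid: Teal round lid (about 140 g), loose, sitting in the collar with 1.5 mm play all round, free to turn either way without end. Origin: centre of its underside, z up, +x towards its lug. Flange 116 mm across, flat top 32 mm above the origin. The origin is 120.5 mm above the table when up, 112.5 mm when fully home. It goes down level only with the lug in the slot.
- lid_bar (a point): Middle of the top of the white grip bar, on the lid's axis, 48 mm above the lid's origin. The straight bar runs across the lid's top along the lid's x: 92 mm long, 12 mm thick, 16 mm high, with a small orange mark on top at its lug end. Pushing its side near an end turns the lid, with under 2 N; it stays where it is left.
- lid_lug (a point): Middle of the underside of the orange key lug, 64 mm from the lid's axis along its +x, 12 mm above the lid's origin. Lug 14 mm wide, underside rounded (radius 7 mm), reaching 70 mm from the axis, 12 mm beyond the flange. With the lid up it passes 0.5 mm above the collar; away from the slot it strikes the collar if pressed.
- seal_ring (a joint): Sprung ring under the lid that works the run switch: 0 = up, 0.008 m = fully pressed, against a stop. It lifts the lid again when let go. Pushing the lid down takes about 2 N to start and 7 N at the bottom.
- jar_red: Closed red paint jar with white cap, 62 mm across, 78 mm high; origin at the centre of its underside. To be left alone.
- jar_blue: Closed dark blue paint jar with white cap, 62 mm across, 78 mm high; origin at the centre of its underside. To be left alone.
- brush: Marbling brush lying on the table, 265 mm long along its x, up to 27 mm across at the bristles (+x end), handle 12 mm thick; origin on its underside. To be left alone.
- awl: Marbling awl lying on the table, 165 mm long along its x, wooden handle 16 mm thick at -x, steel needle at +x; origin on its underside. To be left alone.
Mind the look-alikes: they are no part of the job. Of the things like the lid, leave any that is black, blue or green; of the rest the smaller one is meant.

How it is judged:
At the end, for the whole second after the job is handed in: The lug is in the slot (within 7 mm of its middle in plan), the lid is level (within 0.03 rad) and down to within 2 mm of its lowest position with the sprung ring pressed more than 6.5 mm, at rest, and held there by the fingers with more than 3 N (horizontal distance between lid_lug and mill_slot below 0.007 m and z of lid_lug in the frame of mill below 0.1265 m and angle between lid's own z axis and vertical below 0.03 rad and value of joint seal_ring above 0.0065 m and contact force between the fingers and lid above 3 N and linear speed of lid below 0.02 m/s); the arm keeps its last pose, push and grip.
It fails at once if the lid is lifted more than 8 mm out of its place (z of lid in the frame of mill above 0.1285 m).
It fails at once if the lid is pinched or forced (contact forces of the fingers on it over 35 N in all) (contact force between the fingers and lid above 35 N).
It fails at once if a paint jar, the brush or the awl is moved more than 20 mm (distance of any of jar_red, jar_blue, brush, awl from where it was at the start of the episode above 0.02 m).
It also fails if it takes over 54 s, if anything falls off the work surface, if the arm or the gripper's body presses on something with over 40 N, if the wrist force passes 120 N, or if a joint passes its speed limit or range.

ROBOT

A 6-joint arm with a two-finger parallel gripper is mounted at the origin on the work surface. World frame = base frame: x ahead of the robot, y to its left, z up, the work surface at z = 0. Lengths are in m, angles in rad, forces in N, time in s.
With the tool pointing down it reaches from about 0.35 to 1 m from the base axis. Payload 7.1 kg.
Tool frame: the origin (TCP) lies midway between the tips of the shut fingers; the grasp point (between the pads) lies 19 mm behind it; z points along the fingers, y is the line along which they close (so a half turn about z gives the same grasp; the last joint's range is limited). The gripper opens to 85 mm and grips with 20 to 120 N. Pads are 22 mm wide; open, the fingers measure 114 mm over their backs; the gripper's body (76 mm by 85 mm) begins 54 mm behind the grasp point. The pads swing forward as they close: fully open they stand 13 mm farther back than shut.
Start: joints at [-1.193, 0.423, 1.63, -0, 1.089, -0.019], TCP at [0.242, -0.576, 0.231] pointing down, gripper open.
Joint ranges: [-3, 3], [-0.9, 2.11], [0.09, 2.58], [-1.31, 4.45], [0.11, 2.69], [-2.54, 2.54]. Speed limits (rad/s): [2.39, 2.39, 3.01, 3.14, 3.14, 3.14].

INTERFACE

Orientations are given as a 3x3 rotation matrix whose columns are the frame's x, y, z axes.
In Python, from station import * gives the robot as it stands.
- The arm moves only by the tool play_rows, never from a script. Its argument "moves" is a list of rows, each a list of 3 entries, a list of its own where there are three numbers: the gripper's target within -1 to 1 (fully open at 1, half-way at 0, shut at -1), then the shift along the world's x, y, z in units of 0.02 m (1.0 is 0.02 m), then the turn about the world's z in units of 8 degrees (1.0 is 8 degrees). A call has 1 to 12 rows; each row shifts and turns the commanded pose from where the row before left it; what a row does not reach is not made up. A row lasts 1/8 s, in which the tool goes at most 62.5 mm and 10.7 degrees, less where a joint would pass 70% of its speed; a pose out of reach is approached as far as the arm can. A call with a number of a shift or a turn outside -1 to 1 is refused whole. A call with a gripper value outside its range is refused whole. The fingers move at their own pace and stop on an object; "newtons" is the grip in N (left out, the last holds). Time passes only in rows, so rows that do not move let the fingers close. It gives the time, the measured TCP pose, the force, the opening and the grip force at its end, in the units of the state.
- read_state(): the state, without advancing time (a new reading comes with each control period).
- grab_frame(name): name is "scene" or "side" or "wrist"; returns the picture (480x640x3 uint8, red, green, blue); there is no depth.
- camera_info(name): a dict with "mtx" (3x3 intrinsics, pixels), "R" (3x3) and "t" (3): a world point X has camera coordinates R X + t. Camera axes: x right, y down, z forward; pixel columns grow to the right and rows downward; lengths in m; the calibration is good to about 2 mm. A picture is of the moment at which its call begins: read the wrist's pose just before it. camera_info takes no time and is no camera call; for the wrist camera it gives the pose at the moment of the call.
- sign_off(): hands the job in; it is judged then, once.
Trained networks look in the newest picture that a camera, given by its name, has taken for a name from the list of things; names that differ only in an ending like _2 or _b are one class to them, and where a whole thing is asked for, a point or a joint stands for the part that bears it (a point fixed in the world has none). Each returns a list of dicts, best first, with "score" (0 to 1); they miss things now and then, are a little off and sometimes report something else, mostly with a low value. They report only what shows in the picture. A call takes as long as a camera call. They do not tell look-alikes from the thing itself.
- silhouettes(camera, target): "pixels" (480x640 bool, what is visible of it) and "extent" ([left, top, right, bottom] as shares, 0 to 1, of the picture: columns of its width, rows of its height, round what is visible of it).
- tip_of(camera, target): "position" ([column, row] as shares, 0 to 1, of the picture: columns of its width, rows of its height: a listed point, or the origin of a listed thing).
The state is a dict: "t": time; "joints": joint angles; "qvel": joint speeds; "effort": joint torques, N m; "tcp_pos": TCP position; "tool_rot": TCP orientation; "force": force on the tool from outside, world axes, zero at the start; "moment": the same for the moment, N m; "gripper_width": finger opening in m; "gripper_force": force on a finger pad.
Only numpy, scipy, OpenCV 4.12 (cv2) and the standard library are available. Lean on these libraries where they do the work, as an engineer would, in place of code of your own. Each camera call takes 0.05 s, during which the arm holds its last target. There are 200 camera calls.

## Working session

There is one attempt and no reset: what is moved stays moved. The work goes in short steps, Python scripts to look and compute and a tool call to move; the robot and the scene stay as the last step left them, time stands still between calls to the robot, and variables do not carry over. Pictures are saved under pics/ and viewed, at most 10 in all, crops included, and the job is handed in when it is done.

Besides the shell and the picture viewer there is one more tool, called after "Call:" by a JSON object that holds its "method" and its "body". play_rows: Moves the arm, as the interface text tells. Its arguments: {"type":"object","properties":{"moves":{"type":"array"},"newtons":{"type":"number"}},"required":["moves"]}

```bash
mkdir -p pics; ls; cat > h.py <<'E'
from station import *
import numpy as np, cv2
def ray(cam,px,z):
    c=camera_info(cam);R=np.array(c["R"]);t=np.array(c["t"]);K=np.array(c["mtx"])
    d=R.T@np.linalg.inv(K)@np.array([px[0],px[1],1.]);o=-R.T@t
    return o+d*(z-o[2])/d[2]
def proj(cam,X):
    c=camera_info(cam);p=np.array(c["mtx"])@(np.array(c["R"])@np.array(X)+np.array(c["t"]));return p[:2]/p[2]
def save(cam,name,box=None,s=1):
    f=np.array(grab_frame(cam))
    if box: f=f[box[1]:box[3],box[0]:box[2]]
    f=cv2.resize(f,None,fx=s,fy=s,interpolation=cv2.INTER_CUBIC)
    cv2.imwrite("pics/"+name,f[:,:,::-1])
E
python3 - <<'E'
from h import *
save("scene","s1.png");save("side","d1.png")
for cam,zs in (("scene",1),("side",1)):
  for n,z in (("lid_bar",.1685),("lid_lug",.1325),("mill_slot",.132),("mill",0),("lid",.1205)):
    for r in tip_of(cam,n)[:4]:
      p=np.array(r["position"])*[640,480];print(cam,n,round(r["score"],2),p.round(),ray(cam,p,z).round(3))
print(read_state()["t"],read_state()["force"])
E
```

```text
pics
scene lid_bar 0.97 [241. 318.] [ 0.551 -0.165  0.168]
scene lid_bar 0.91 [307. 213.] [0.549 0.054 0.168]
scene lid_bar 0.89 [451. 160.] [0.732 0.283 0.168]
scene lid_bar 0.74 [307. 151.] [0.482 0.182 0.168]
scene lid_lug 0.81 [226. 352.] [ 0.547 -0.215  0.132]
scene lid_lug 0.73 [285. 142.] [0.414 0.21  0.132]
scene lid_lug 0.72 [478. 199.] [0.805 0.248 0.132]
scene lid_lug 0.6 [335. 206.] [0.575 0.114 0.132]
scene mill_slot 0.61 [313. 256.] [0.589 0.    0.132]
scene mill 0.78 [310. 260.] [0.549 0.057 0.   ]
scene lid 0.94 [311. 169.] [0.489 0.18  0.12 ]
scene lid 0.93 [328. 443.] [ 0.748 -0.259  0.12 ]
scene lid 0.89 [247. 331.] [ 0.554 -0.167  0.12 ]
scene lid 0.72 [444. 183.] [0.735 0.265 0.12 ]
side lid_bar 0.96 [298. 345.] [0.356 0.329 0.168]
side lid_bar 0.92 [340. 196.] [ 0.623 -0.09   0.168]
side lid_bar 0.71 [380. 245.] [0.43  0.002 0.168]
side lid_bar 0.61 [164. 300.] [0.619 0.426 0.168]
side lid_lug 0.94 [294. 250.] [0.584 0.111 0.133]
side lid_lug 0.79 [399. 245.] [ 0.426 -0.068  0.133]
side lid_lug 0.76 [165. 292.] [0.673 0.392 0.133]
side lid_lug 0.74 [313. 387.] [0.295 0.356 0.132]
side mill 0.97 [319. 286.] [0.561 0.049 0.   ]
side lid 0.88 [296. 363.] [0.359 0.332 0.121]
side lid 0.72 [321. 251.] [0.549 0.06  0.121]
side lid 0.71 [339. 211.] [ 0.625 -0.09   0.121]
side lid 0.63 [168. 322.] [0.611 0.43  0.121]
0.6 [ 0.07057492 -0.7418859  -0.16170432]
```

View pics/s1.png

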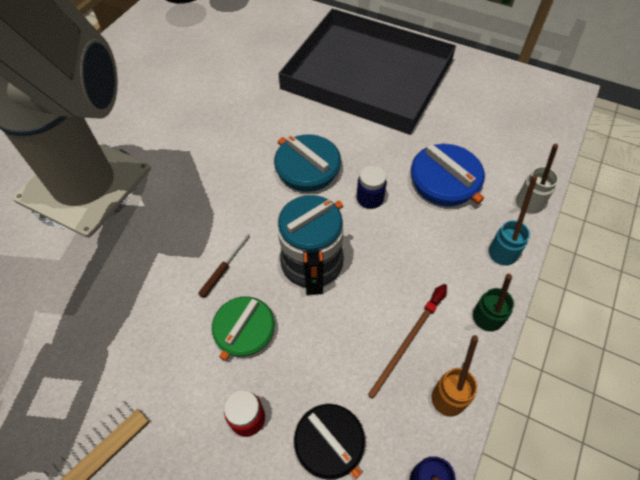

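View pics/d1.png

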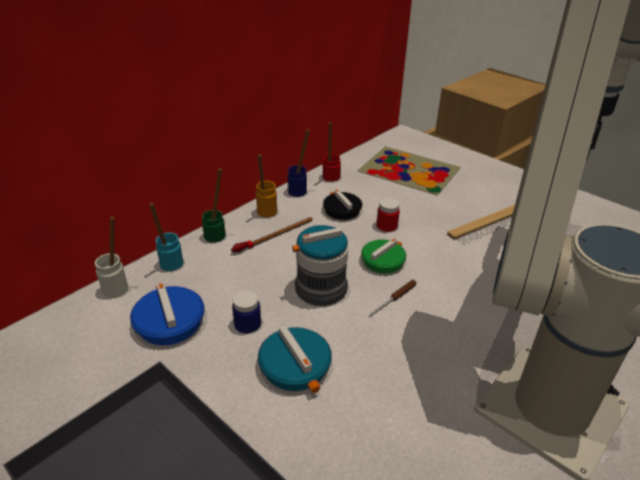

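Scene view: the lid candidates are teal in the mill (310,222), a larger teal one on the table (307,163), blue (447,174), green (243,326) and black (330,440). Black, blue and green are ruled out. Of the two teal ones, the smaller is seated in the mill. I'll check that in one crop and refine the numbers.

```bash
python3 - <<'E'
from h import *
save("scene","c1.png",(250,180,370,310),4.5)
f=np.array(grab_frame("scene"));g=np.array(grab_frame("side"))
np.savez("f0.npz",f=f,g=g)
for cam,im,box in (("scene",f,(270,190,350,300)),("side",g,(285,220,360,300))):
  sub=im[box[1]:box[3],box[0]:box[2]]
  h=cv2.cvtColor(sub,cv2.COLOR_RGB2HSV)
  o=((h[...,0]<18)&(h[...,1]>150)&(h[...,2]>100)).astype(np.uint8)
  n,l,s,c=cv2.connectedComponentsWithStats(o)
  for i in range(1,n): print(cam,"orange",s[i,4],(c[i]+box[:2]).round(1),ray(cam,c[i]+box[:2],.14).round(3))
  for z,nm in((.1525,"teal"),):
    o=((abs(h[...,0].astype(int)-95)<10)&(h[...,1]>120)).astype(np.uint8)
    ys,xs=np.nonzero(o);hull=cv2.convexHull(np.c_[xs,ys].astype(np.float32))[:,0]+box[:2]
    P=np.array([ray(cam,p,.148)[:2] for p in hull]);(cx,cy),r=cv2.minEnclosingCircle(P.astype(np.float32));print(cam,nm,cx,cy,r)
# stereo of teal-lid origin
def tri(p,q):
  A=[]
  for cam,x in(("scene",p),("side",q)):
    c=camera_info(cam);M=np.array(c["mtx"])@np.c_[np.array(c["R"]),np.array(c["t"])]
    A.append(M)
  X=cv2.triangulatePoints(A[0],A[1],np.array(p,float).reshape(2,1),np.array(q,float).reshape(2,1));return (X[:3]/X[3]).ravel()
L={}
for n,r in(("lid_bar",(311,215)),("lid_lug",(337,206)),("mill",(310,260)),("mill_slot",(313,255))):
  c={}
  for cam,ref in(("scene",r),("side",{"lid_bar":(323,236),"lid_lug":(294,250),"mill":(319,286),"mill_slot":(340,255)}[n])):
    for k in tip_of(cam,n):
      p=np.array(k["position"])*[640,480]
      if np.hypot(*(p-ref))<18: c.setdefault(cam,p)
  print(n,c, tri(c["scene"],c["side"]).round(3) if len(c)==2 else "")
E
```

```text
scene orange 11 [326.8 202.6] [0.561 0.109 0.14 ]
scene orange 35 [338.3 204.1] [0.581 0.115 0.14 ]
scene orange 27 [305. 257.] [ 0.579 -0.012  0.14 ]
scene orange 29 [320.6 255.8] [0.602 0.003 0.14 ]
scene teal 0.56449955701828 0.019422732293605804 0.10502941906452179
side orange 24 [295.8 224. ] [0.645 0.045 0.14 ]
side orange 1 [307. 235.] [0.596 0.058 0.14 ]
side orange 25 [295.5 247.2] [0.582 0.109 0.14 ]
side teal 0.5485506653785706 0.06109241023659706 0.06109187752008438
lid_bar {'scene': array([303.296, 213.504]), 'side': array([323.008, 230.496])} [0.548 0.051 0.172]
lid_lug {'scene': array([341.12 , 208.512]), 'side': array([296.128, 251.904])} [0.583 0.112 0.129]
mill {'scene': array([309.184, 261.888]), 'side': array([319.424, 286.416])} [0.554 0.053 0.003]
mill_slot {'scene': array([312.   , 255.792])}
```

View pics/c1.png

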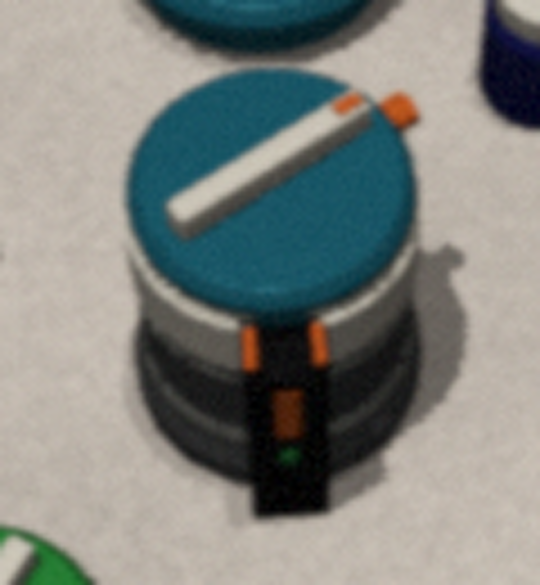

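The crop confirms the choice: the smaller teal lid sits in the mill, lug at the upper right and slot at the lower side. Next I'll move above the mill for a wrist-camera look.

```bash
python3 - <<'E'
from h import *
s=read_state();print(s["tcp_pos"],np.array(s["tool_rot"]).round(3),s["joints"],s["t"])
c=camera_info("wrist");R=np.array(c["R"]);print((-R.T@np.array(c["t"])).round(3),R.round(3),np.array(c["mtx"])[0,0])
print(ray("scene",(312.8,256.4),.132))
for p in((178,213),(350,103)):print(ray("scene",(250+p[0]/4.5,180+p[1]/4.5),.1685))
E
```

```text
[ 0.24155308 -0.57641097  0.23131818] [[ 0.922  0.386 -0.   ]
 [ 0.386 -0.922  0.   ]
 [-0.    -0.    -1.   ]] [-1.19300105e+00  4.23096526e-01  1.62990775e+00 -1.17697042e-05
  1.08860492e+00 -1.89879548e-02] 1.15
[ 0.307 -0.549  0.373] [[ 0.387 -0.922 -0.   ]
 [-0.886 -0.372  0.277]
 [-0.255 -0.107 -0.961]] 368.03800878821914
[ 5.88225871e-01 -4.20129697e-04  1.32000000e-01]
[0.53637838 0.01412759 0.1685    ]
[0.57160377 0.090074   0.1685    ]
```

Call:
{"method": "play_rows", "body": {"moves": [[-1, [0.41, 0.93, 0.04], 0.45], [-1, [0.41, 0.93, 0.04], 0.45], [-1, [0.41, 0.93, 0.04], 0.45], [-1, [0.41, 0.93, 0.04], 0.45], [-1, [0.41, 0.93, 0.04], 0.45], [-1, [0.41, 0.93, 0.04], 0.45], [-1, [0.41, 0.93, 0.04], 0.45], [-1, [0.41, 0.93, 0.04], 0.45], [-1, [0.41, 0.93, 0.04], 0.45], [-1, [0.41, 0.93, 0.04], 0.45], [-1, [0.41, 0.93, 0.04], 0.45], [-1, [0.41, 0.93, 0.04], 0.45]], "newtons": 20}}

```text
t: 2.65
tcp_pos: [0.3405, -0.352, 0.241]
tool_rot: [[0.404, 0.915, 0.0], [0.915, -0.404, -0.0], [-0.0, 0.0, -1.0]]
force: [0.0, -0.3, 0.5]
gripper_width: -0.0002
gripper_force: 0.0
```

Call:
{"method": "play_rows", "body": {"moves": [[-1, [0.41, 0.93, 0.04], 0.45], [-1, [0.41, 0.93, 0.04], 0.45], [-1, [0.41, 0.93, 0.04], 0.45], [-1, [0.41, 0.93, 0.04], 0.45], [-1, [0.41, 0.93, 0.04], 0.45], [-1, [0.41, 0.93, 0.04], 0.45], [-1, [0.41, 0.93, 0.04], 0.45], [-1, [0.41, 0.93, 0.04], 0.45], [-1, [0.41, 0.93, 0.04], 0.45], [-1, [0.41, 0.93, 0.04], 0.45], [-1, [0.41, 0.93, 0.04], 0.45], [-1, [0.41, 0.93, 0.04], 0.45]]}}

```text
t: 4.15
tcp_pos: [0.4386, -0.1287, 0.2506]
tool_rot: [[-0.332, 0.943, 0.0], [0.943, 0.332, -0.0], [-0.0, 0.0, -1.0]]
force: [-0.0, -0.1, -0.3]
gripper_width: -0.0001
gripper_force: 0.0
```

Call:
{"method": "play_rows", "body": {"moves": [[-1, [0.41, 0.93, 0.04], 0.45], [-1, [0.41, 0.93, 0.04], 0.45], [-1, [0.41, 0.93, 0.04], 0.45], [-1, [0.41, 0.93, 0.04], 0.45], [-1, [0.41, 0.93, 0.04], 0.45], [-1, [0.41, 0.93, 0.04], 0.45], [-1, [0.41, 0.93, 0.04], 0.45], [-1, [0.41, 0.93, 0.04], 0.45], [-1, [0.41, 0.93, 0.04], 0.45], [-1, [0.41, 0.93, 0.04], 0.45], [-1, [0.41, 0.93, 0.04], 0.45], [-1, [0.41, 0.93, 0.04], 0.45], [-1, [0, 0, 0], 0]]}}

```text
invalid input
```

Call:
{"method": "play_rows", "body": {"moves": [[-1, [0.41, 0.93, 0.04], 0.47], [-1, [0.41, 0.93, 0.04], 0.47], [-1, [0.41, 0.93, 0.04], 0.47], [-1, [0.41, 0.93, 0.04], 0.47], [-1, [0.41, 0.93, 0.04], 0.47], [-1, [0.41, 0.93, 0.04], 0.47], [-1, [0.41, 0.93, 0.04], 0.47], [-1, [0.41, 0.93, 0.04], 0.47], [-1, [0.41, 0.93, 0.04], 0.47], [-1, [0.41, 0.93, 0.04], 0.47], [-1, [0.41, 0.93, 0.04], 0.47], [-1, [0, 0, 0], 0]]}}

```text
t: 5.65
tcp_pos: [0.5292, 0.076, 0.2593]
tool_rot: [[-0.872, 0.49, 0.0], [0.49, 0.872, 0.0], [-0.0, 0.0, -1.0]]
force: [-0.0, -0.7, -0.4]
gripper_width: -0.0003
gripper_force: 0.0
```

```bash
python3 - <<'E'
from h import *
save("wrist","w1.png")
for n,z in (("lid_bar",.1685),("lid_lug",.1325),("mill_slot",.132),("mill",0),("lid",.1205)):
    for r in tip_of("wrist",n)[:3]:
      p=np.array(r["position"])*[640,480];print(n,round(r["score"],2),p.round(),ray("wrist",p,z).round(4))
s=read_state();print(s["tcp_pos"],s["t"])
E
```

```text
lid_bar 0.69 [141. 296.] [ 0.4945 -0.0491  0.1685]
lid_bar 0.6 [313. 296.] [0.5529 0.0537 0.1685]
lid_lug 0.9 [110. 308.] [ 0.4951 -0.102   0.1325]
lid_lug 0.82 [398. 272.] [0.5806 0.1116 0.1325]
lid_lug 0.28 [167. 160.] [0.4241 0.0062 0.1325]
mill_slot 0.76 [278. 338.] [0.5844 0.0006 0.132 ]
mill 0.61 [277. 339.] [ 0.6415 -0.055   0.    ]
lid 0.91 [313. 268.] [0.5488 0.0535 0.1205]
lid 0.62 [159. 277.] [ 0.4941 -0.0598  0.1205]
lid 0.55 [446.  24.] [0.442  0.2185 0.1205]
[0.52835327 0.07411743 0.25929459] 5.95
```

View pics/w1.png

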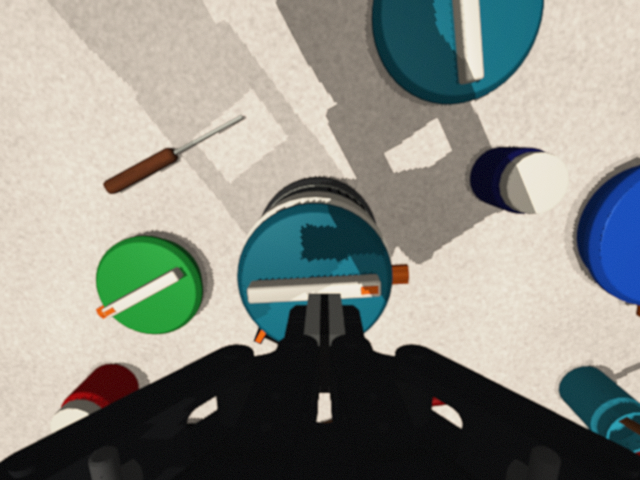

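Call:
{"method": "play_rows", "body": {"moves": [[-1, [0.4, 0.55, 0], 0.25], [-1, [0.4, 0.55, 0], 0], [-1, [0, 0, -0.9], 0], [-1, [0, 0, -0.9], 0], [-1, [0, 0, -0.9], 0], [-1, [0, 0, -0.9], 0], [-1, [0, 0, -0.9], 0], [-1, [0, 0, -0.5], 0], [-1, [0, 0, 0], 0], [-1, [0, 0, 0], 0]]}}

```text
t: 7.2
tcp_pos: [0.545, 0.0967, 0.1598]
tool_rot: [[-0.887, 0.462, 0.001], [0.462, 0.887, 0.0], [-0.001, 0.001, -1.0]]
force: [0.5, -1.0, 0.5]
gripper_width: 0.0001
gripper_force: 0.0
```

```bash
python3 - <<'E'
from h import *
s=read_state();T=np.array(s["tcp_pos"]);print(T,s["force"])
C=np.array([.551,.0545])
# path: local (34,17) block centre, bar angle a; yaw tracks
p=T[:2]
for k in range(0,16):
  a=np.radians(62.6-7.4*k);u=np.array([np.cos(a),np.sin(a)]);n=np.array([-u[1],u[0]])
  q=C+.034*u+.017*n
  print(k,round(62.6-7.4*k,1),q.round(4),((q-p)/.02).round(2));p=q
E
```

```text
[0.5450456  0.09665118 0.15981446] [ 0.46000365 -1.01732232  0.52760538]
0 62.6 [0.5516 0.0925] [ 0.33 -0.21]
1 55.2 [0.5564 0.0921] [ 0.24 -0.02]
2 47.8 [0.5612 0.0911] [ 0.24 -0.05]
3 40.4 [0.5659 0.0895] [ 0.23 -0.08]
4 33.0 [0.5703 0.0873] [ 0.22 -0.11]
5 25.6 [0.5743 0.0845] [ 0.2  -0.14]
6 18.2 [0.578  0.0813] [ 0.18 -0.16]
7 10.8 [0.5812 0.0776] [ 0.16 -0.18]
8 3.4 [0.5839 0.0735] [ 0.14 -0.2 ]
9 -4.0 [0.5861 0.0691] [ 0.11 -0.22]
10 -11.4 [0.5877 0.0644] [ 0.08 -0.23]
11 -18.8 [0.5887 0.0596] [ 0.05 -0.24]
12 -26.2 [0.589  0.0547] [ 0.02 -0.24]
13 -33.6 [0.5887 0.0498] [-0.01 -0.24]
14 -41.0 [0.5878 0.045 ] [-0.05 -0.24]
15 -48.4 [0.5863 0.0404] [-0.08 -0.23]
```

Call:
{"method": "play_rows", "body": {"moves": [[-1, [0.33, -0.21, 0], 0], [-1, [0.24, -0.02, 0], -0.925], [-1, [0.24, -0.05, 0], -0.925], [-1, [0.23, -0.08, 0], -0.925], [-1, [0.22, -0.11, 0], -0.925], [-1, [0.2, -0.14, 0], -0.925], [-1, [0.18, -0.16, 0], -0.925], [-1, [0.16, -0.18, 0], -0.925], [-1, [0.14, -0.2, 0], -0.925], [-1, [0.11, -0.22, 0], -0.925], [-1, [0.08, -0.23, 0], -0.925], [-1, [0, 0, 0], 0]]}}

```text
t: 8.7
tcp_pos: [0.5879, 0.0641, 0.1599]
tool_rot: [[0.199, 0.98, 0.001], [0.98, -0.199, 0.0], [0.0, 0.001, -1.0]]
force: [0.2, 0.0, 0.1]
gripper_width: -0.0001
gripper_force: 0.0
```

```bash
python3 - <<'E'
from h import *
save("scene","s2.png",(250,180,370,310),4.5)
s=read_state();print(s["tcp_pos"],s["force"],s["t"])
for cam in("scene","side","wrist"):
  grab_frame(cam)
  for n,z in (("lid_bar",.1685),("lid_lug",.1325),("mill_slot",.132)):
    for r in tip_of(cam,n):
      p=np.array(r["position"])*[640,480];X=ray(cam,p,z)
      if np.hypot(*(X[:2]-[.551,.0545]))<.09:
        d=X[:2]-[.551,.0545];print(cam,n,round(r["score"],2),p.round(),X.round(4),np.degrees(np.arctan2(d[1],d[0])).round(1),np.hypot(*d).round(3))
E
```

```text
[0.58769606 0.06436313 0.15973578] [-0.10681184 -0.00915637 -0.06800249] 8.75
scene lid_bar 0.7 [308. 214.] [0.5508 0.0537 0.1685] -100.9 0.001
scene lid_lug 0.65 [338. 245.] [0.6172 0.0396 0.1325] -12.7 0.068
scene mill_slot 0.58 [313. 256.] [5.879e-01 3.000e-04 1.320e-01] -55.7 0.066
side lid_bar 0.94 [322. 228.] [0.5616 0.0445 0.1685] -43.3 0.015
side lid_lug 0.66 [305. 231.] [0.6191 0.042  0.1325] -10.4 0.069
wrist lid_bar 0.6 [245. 361.] [0.5521 0.0551 0.1685] 27.4 0.001
wrist lid_lug 0.64 [386. 325.] [0.6146 0.04   0.1325] -12.9 0.065
```

View pics/s2.png

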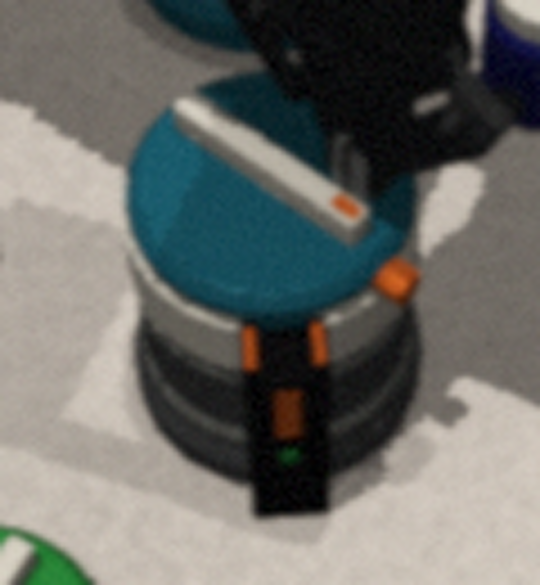

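The lid follows the fingertip: lug at crop (397,280), about -12°. I'll continue to about -52° and then measure.

Call:
{"method": "play_rows", "body": {"moves": [[-1, [0.05, -0.24, 0], -0.925], [-1, [0.02, -0.24, 0], -0.925], [-1, [-0.01, -0.24, 0], -0.925], [-1, [-0.05, -0.24, 0], -0.925], [-1, [-0.08, -0.23, 0], -0.925], [-1, [-0.05, -0.11, 0], -0.45], [-1, [0, 0, 0], 0]]}}

```text
t: 10.22
tcp_pos: [0.5847, 0.0385, 0.1593]
tool_rot: [[0.789, 0.615, -0.0], [0.615, -0.789, -0.0], [-0.0, -0.0, -1.0]]
force: [0.1, -0.0, 0.5]
gripper_width: -0.0001
gripper_force: 0.0
```

```bash
cat > m.py <<'E'
from h import *
C=np.array([.551,.0545])
s=read_state();print(s["tcp_pos"],s["force"],s["t"])
for cam in("scene","side","wrist"):
  im=np.array(grab_frame(cam))
  for n,z in (("lid_bar",.1685),("lid_lug",.1325),("mill_slot",.132)):
    for r in tip_of(cam,n):
      p=np.array(r["position"])*[640,480];X=ray(cam,p,z)
      if np.hypot(*(X[:2]-C))<.09:
        d=X[:2]-C;print(cam,n,round(r["score"],2),p.round(),X.round(4),np.degrees(np.arctan2(d[1],d[0])).round(1),np.hypot(*d).round(3))
  # orange blobs
  h=cv2.cvtColor(im,cv2.COLOR_RGB2HSV);o=((h[...,0]<18)&(h[...,1]>150)&(h[...,2]>90)).astype(np.uint8)
  n,l,st,c=cv2.connectedComponentsWithStats(o)
  for i in range(1,n):
    X=ray(cam,c[i],.14)
    if st[i,4]>5 and np.hypot(*(X[:2]-C))<.1: print("  orange",cam,st[i,4],c[i].round(1),*[ray(cam,c[i],z)[:2].round(4) for z in(.132,.14,.1685)])
E
python3 m.py; python3 -c "
from h import *
save('scene','s3.png',(250,180,370,310),4.5)"
```

```text
[0.58472873 0.03845864 0.15933309] [ 0.13917352 -0.01222807  0.50348196] 10.225
scene lid_bar 0.67 [307. 215.] [0.5521 0.0499 0.1685] -77.0 0.005
scene lid_lug 0.87 [315. 256.] [0.5909 0.0022 0.1325] -52.6 0.066
scene mill_slot 0.94 [310. 258.] [ 0.5855 -0.0061  0.132 ] -60.3 0.07
  orange scene 10 [312.7 231.9] [0.5646 0.0445] [0.5671 0.0399] [0.5761 0.0238]
  orange scene 82 [316.7 253.2] [0.5913 0.0083] [0.5935 0.0041] [ 0.6015 -0.0106]
  orange scene 27 [305. 257.] [ 0.5767 -0.0076] [ 0.5791 -0.0116] [ 0.5877 -0.0257]
side lid_bar 0.69 [324. 231.] [0.5523 0.0483 0.1685] -78.4 0.006
side lid_lug 0.66 [324. 227.] [ 0.5966 -0.0006  0.1325] -50.4 0.072
wrist lid_bar 0.69 [381. 322.] [0.6    0.022  0.1685] -33.6 0.059
wrist lid_bar 0.58 [246. 364.] [0.5511 0.0537 0.1685] -80.8 0.001
wrist lid_lug 0.69 [384. 323.] [0.5894 0.0037 0.1325] -52.9 0.064
wrist mill_slot 0.59 [384. 321.] [0.5899 0.0043 0.132 ] -52.2 0.064
  orange wrist 328 [391.9 305.7] [0.599  0.0068] [0.601  0.0104] [0.608  0.0231]
  orange wrist 808 [389.  330.5] [ 0.5876 -0.0011] [0.5901 0.0029] [0.599  0.0169]
  orange wrist 116 [385.8 351.5] [ 0.5773 -0.0077] [ 0.5803 -0.0035] [0.591  0.0117]
```

View pics/s3.png

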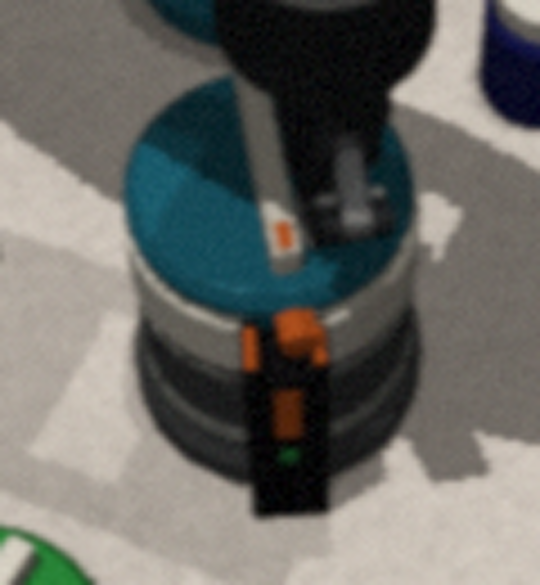

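The lug is at crop (299,330) and the slot middle at crop (283,343), so about 3.6° remains.

Call:
{"method": "play_rows", "body": {"moves": [[-1, [-0.03, -0.06, 0], -0.24], [-1, [-0.03, -0.06, 0], -0.24], [-1, [0, 0, 0], 0]]}}

```text
t: 11.25
tcp_pos: [0.5835, 0.036, 0.1593]
tool_rot: [[0.829, 0.559, -0.0], [0.559, -0.829, -0.0], [-0.0, -0.0, -1.0]]
force: [-0.2, -0.3, 0.2]
gripper_width: -0.0
gripper_force: 0.0
```

```bash
python3 m.py; python3 -c "
from h import *
save('wrist','w3.png',(300,250,460,400),4)"
```

```text
[0.58349117 0.03604437 0.15929856] [-0.22511678 -0.26505479  0.16174222] 11.25
scene lid_bar 0.73 [308. 212.] [0.5501 0.0568 0.1685] 112.2 0.003
scene lid_bar 0.23 [311. 253.] [ 0.5928 -0.0156  0.1685] -59.2 0.082
scene lid_lug 0.58 [311. 254.] [0.5839 0.0018 0.1325] -58.1 0.062
scene mill_slot 0.97 [311. 259.] [ 0.5877 -0.0057  0.132 ] -58.7 0.07
  orange scene 12 [311.2 231.9] [0.5623 0.0432] [0.5648 0.0387] [0.5739 0.0227]
  orange scene 60 [313.  252.3] [0.5848 0.0071] [0.5871 0.003 ] [ 0.5953 -0.0117]
  orange scene 27 [305. 257.] [ 0.5767 -0.0076] [ 0.5791 -0.0116] [ 0.5877 -0.0257]
  orange scene 28 [320.5 255.8] [0.5996 0.0067] [0.6018 0.0026] [ 0.6095 -0.0121]
side lid_bar 0.66 [324. 229.] [0.5564 0.0449 0.1685] -60.8 0.011
side lid_lug 0.86 [326. 226.] [ 0.5969 -0.0078  0.1325] -53.6 0.077
wrist lid_bar 0.7 [246. 361.] [0.5519 0.0541 0.1685] -25.1 0.001
wrist lid_bar 0.61 [441. 425.] [ 0.5722 -0.0327  0.1685] -76.3 0.09
wrist lid_lug 0.92 [382. 322.] [0.5856 0.0023 0.1325] -56.4 0.063
wrist mill_slot 0.68 [381. 323.] [0.5849 0.0024 0.132 ] -56.9 0.062
  orange wrist 383 [389.4 297.4] [0.5985 0.0073] [0.6005 0.0106] [0.6079 0.0222]
  orange wrist 918 [388.8 332. ] [ 0.5829 -0.004 ] [ 5.857e-01 -2.000e-04] [0.5957 0.0133]
```

View pics/w3.png

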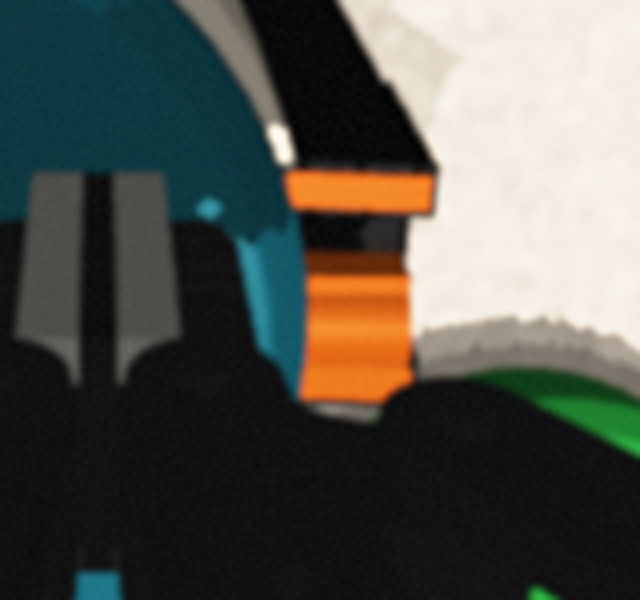

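The lug is centred: scene lug column 313.0, marks at 305 and 320.5. I'll back off, lift and go over the bar's middle.

Call:
{"method": "play_rows", "body": {"moves": [[-1, [0.17, 0.11, 0], 0], [-1, [0.17, 0.11, 0], 0], [-1, [0, 0, 0.7], 0], [-1, [0, 0, 0.7], 0], [-1, [-0.65, 0.23, 0], 0], [-1, [-0.65, 0.23, 0], 0], [-1, [-0.65, 0.23, 0], 0], [-1, [0, 0, -0.25], 0], [-1, [0, 0, -0.25], 0], [-1, [0, 0, 0], 0]]}}

```text
t: 13.15
tcp_pos: [0.5514, 0.0543, 0.1766]
tool_rot: [[0.829, 0.56, -0.001], [0.56, -0.829, -0.0], [-0.001, -0.0, -1.0]]
force: [0.3, -0.1, -0.5]
gripper_width: 0.0002
gripper_force: 0.0
```

```bash
python3 m.py | grep -v mill_slot
```

```text
[0.5513666  0.05428104 0.17661591] [ 0.26156198 -0.05972884 -0.47004963] 13.15
scene lid_bar 0.85 [306. 216.] [0.5506 0.0481 0.1685] -93.2 0.006
scene lid_lug 0.81 [312. 256.] [ 5.864e-01 -3.000e-04  1.325e-01] -57.2 0.065
  orange scene 13 [311.2 231.8] [0.562  0.0434] [0.5645 0.0389] [0.5737 0.0229]
  orange scene 98 [315.6 253.6] [0.59   0.0067] [0.5922 0.0026] [ 0.6003 -0.0121]
  orange scene 27 [305. 257.] [ 0.5767 -0.0076] [ 0.5791 -0.0116] [ 0.5877 -0.0257]
side lid_bar 0.82 [324. 229.] [0.5581 0.0424 0.1685] -59.7 0.014
side lid_lug 0.82 [327. 229.] [0.5853 0.0016 0.1325] -57.0 0.063
wrist lid_bar 0.56 [323. 304.] [0.5519 0.0557 0.1685] 52.4 0.002
wrist lid_lug 0.86 [443. 276.] [0.5882 0.002  0.1325] -54.7 0.064
  orange wrist 290 [449.7 255.1] [0.5992 0.0062] [0.5997 0.01  ] [0.6013 0.0234]
  orange wrist 824 [448.6 288.1] [ 0.5842 -0.0054] [ 0.5853 -0.0011] [0.5892 0.0141]
  orange wrist 290 [408.6 305.8] [0.5635 0.0063] [0.5655 0.0101] [0.5726 0.0235]
  orange wrist 118 [324.6 406.7] [0.4823 0.0075] [0.4877 0.0112] [0.5072 0.0245]
```

Call:
{"method": "play_rows", "body": {"moves": [[-1, [0, 0, -0.2], 0], [-1, [0, 0, -0.2], 0], [-1, [0, 0, -0.1], 0], [-1, [0, 0, -0.1], 0], [-1, [0, 0, 0], 0]]}}

```text
t: 14.38
tcp_pos: [0.5514, 0.0544, 0.1654]
tool_rot: [[0.828, 0.56, 0.0], [0.56, -0.828, 0.0], [0.0, 0.0, -1.0]]
force: [-1.4, 0.1, 3.3]
gripper_width: -0.0
gripper_force: 1.9
```

Call:
{"method": "play_rows", "body": {"moves": [[-1, [0, 0, -0.1], 0], [-1, [0, 0, -0.1], 0], [-1, [0, 0, -0.05], 0], [-1, [0, 0, 0], 0]]}}

```text
t: 14.88
tcp_pos: [0.5516, 0.0544, 0.1606]
tool_rot: [[0.828, 0.56, 0.001], [0.56, -0.828, 0.0], [0.001, 0.0, -1.0]]
force: [-1.2, 0.2, 6.4]
gripper_width: 0.0002
gripper_force: 3.3
```

Call:
{"method": "play_rows", "body": {"moves": [[-1, [0, 0, -0.04], 0], [-1, [0, 0, 0], 0], [-1, [0, 0, 0], 0]]}}

```text
t: 15.25
tcp_pos: [0.5519, 0.0544, 0.1605]
tool_rot: [[0.829, 0.56, 0.001], [0.56, -0.829, 0.0], [0.001, 0.001, -1.0]]
force: [-2.9, -1.2, 11.9]
gripper_width: -0.0001
gripper_force: 5.7
```

```bash
python3 -c "
from h import *
save('scene','s5.png',(250,180,370,310),4.5)
s=read_state();print(s['force'],s['tcp_pos'],np.abs(s['qvel']).max())
for c in('scene','side','wrist'):
  grab_frame(c)
  for r in tip_of(c,'lid_lug'):
    p=np.array(r['position'])*[640,480];X=ray(c,p,.1245)
    if np.hypot(*(X[:2]-[.587,0]))<.03: print(c,X)
"
```

```text
[-3.01083643  0.99210687 11.71519208] [0.5518703  0.05442101 0.16048059] 0.0011682258792922416
scene [0.58939972 0.00272684 0.1245    ]
side [ 0.58872944 -0.00108333  0.1245    ]
wrist [0.58653377 0.00215204 0.1245    ]
```

View pics/s5.png

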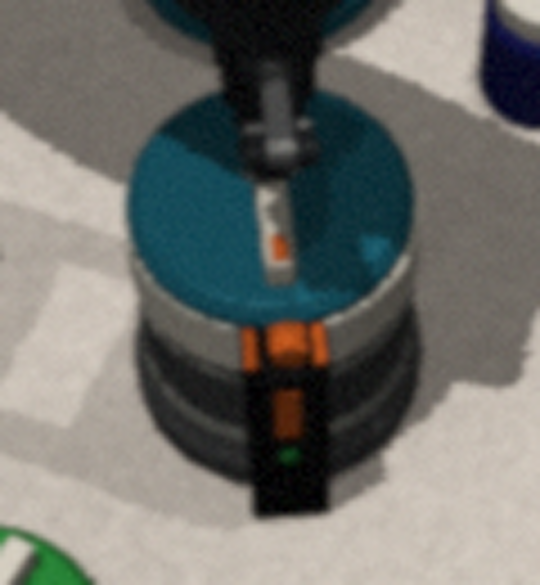

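The lug, at crop (289,345), sits down in the slot between the marks. The lid is at its stop (tip z 160.5 mm) and held with about 12 N, so I'm handing in.

```bash
python3 -c "
from station import *
print(sign_off())"
```

```text
the job is handed in; nothing more can be done
None
```

I turned the lid until its lug sat in the slot and pressed it home to its stop; it was held down with about 12 N when I handed the job in. The sign-off gave no verdict.

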